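# Set the saw in the mitre box for the next stick

### The job

The next stick is to be sawn to length in the mitre box: push the batten along the channel until it is home against the stop block, then take the big saw with the closed handle out of its stand by its metal back and lower it into the straight slot of the mitre box, the one square across the middle, handle towards you. Finish while still gripping the saw by its back, upright and level in both walls' slots with its teeth resting lightly on the batten, ready for the first stroke. Leave the small saw, the glue bottle and the glued lattice where they are.

Things in the scene. Friction and masses are not known exactly. Their poses are not given: they have to be found in the camera images.
- mitre_box: Sizes in mm. Wooden mitre box fixed to the bench: a channel along its own y, 300 long (y -150 to 150), 90 wide (x), 68 high. Origin: centre of its underside. Channel floor at z 18; channel 54 wide (x -27 to 27) between two walls 18 thick. Three slots cut both walls: the straight one (see slot) and two at 45 degrees, crossing the centre line at y -85 and 85, not used here.
- slot (a point): Centre of the straight slot, midway between the walls, at the height of their tops (68 above the bench); axes as the mitre box. The slot runs along x at the middle of the box's length, through both walls (x 27 to 45 and -45 to -27): 4 wide, open at the top, cut down to the channel floor; the topmost 4 of its mouths are bevelled out to 10 wide.
- stop (a point): Middle of the face of the wooden stop block, at channel floor height (mitre box x 0, y 130, z 18). The block is fixed in the channel at the box's +y end, 20 long, its top 52 above the bench; the face looks to -y, towards the batten.
- batten: Straight wooden batten 34 wide (x), 320 long (y), 24 thick, about 0.13 kg, lying loose in the channel, its top 42 above the bench. Origin: centre of its underside. Its +y end starts 25 to 60 short of the stop face; its -y end sticks out of the open end of the box and can be pushed there (slides with under 2 N). Home, its origin lies at y -30 of the box and 40 still stick out.
- till: Plywood saw stand fixed to the bench: base board 200 (x) by 170 (y), 15 thick, two uprights across it at x -65 and 85 (18 thick, tops at z 54). Each has two kerfs, 4 wide and open at the top, at y -45 and 45; a saw stands in each pair of kerfs, along the stand's x, teeth on the base board. Origin: centre of its underside.
- saw: Big tenon saw: closed dark wooden handle, brass back, about 0.45 kg. Origin: on the tooth edge below the balance point; x from handle to toe, z up from teeth to back. Blade 2 thick, x -105 to 195, 70 high; above it the metal back, 10 thick, z 70 to 86, as long as the blade. Handle 22 thick, x -90 to -201, z 2 to 112. Stands in one pair of kerfs, origin at stand x 0, leaning up to 3 degrees.
- saw_grip (a point): Balance point of the big saw, in the metal back at half its height (saw x 0, z 78): grip it here from above, fingers closing across the 10 thickness.
- saw_toe (a point): Front end of the big saw's tooth edge (saw x 195, z 0).
- saw_heel (a point): Rear end of the big saw's tooth edge (saw x -105, z 0).
- small_saw: Bystander: small backed saw with a straight turned light-wood handle 29 thick; blade 200 long, 52 high with its dark back; stands in the other pair of kerfs, 90 beside the big saw. Origin on its tooth edge, x towards its toe.
- glue_bottle: Bystander: white glue bottle, 60 across, 170 high, standing on the bench. Origin: centre of its underside.
- lattice: Bystander: small glued-up lattice of light sticks, 70 by 70, 60 high, on the bench. Origin: centre of its underside.

How it is judged:
By the outcome, as a careful person would: the job done as asked, in the order asked, and still so for the second after the job is handed in, while the arm keeps its last pose, push and grip.
It also fails if it takes over 51 s, if anything falls off the work surface, if the arm or the gripper's body presses on something with over 40 N, if the wrist force passes 120 N, or if a joint passes its speed limit or range.

### The arm

A 6-joint arm with a two-finger parallel gripper is mounted at the origin on the work surface. World frame = base frame: x ahead of the robot, y to its left, z up, the work surface at z = 0. Lengths are in mm, angles in rad, forces in N, time in s.
With the tool pointing down it reaches from about 275 to 875 mm from the base axis. Payload 12.5 kg.
Tool frame: the origin (TCP) lies between the finger pads, 19 mm behind the fingertips; this is the grasp point; x points along the fingers, z is the direction in which the jaws open and shut, and the axes are right-handed (so a half turn about x gives the same grasp; the last joint's range is limited). The gripper opens to 85 mm and grips with 20 to 120 N. Pads are 22 mm wide; open, the fingers measure 114 mm over their backs; the gripper's body (76 mm by 85 mm) begins 54 mm behind the grasp point. The pads swing forward as they close: fully open they stand 13 mm farther back than shut.
Start: joints at [-1.192, 0.351, 1.652, -0, 1.139, -0.085], TCP at [246.058, -491.874, 249.99] pointing down, gripper open.
Joint ranges: [-2.75, 2.75], [-0.79, 2.1], [0.01, 2.65], [-1.57, 4.71], [0.07, 3.14], [-2.87, 2.87]. Speed limits (rad/s): [2.22, 2.22, 2.79, 3.14, 3.14, 3.14].

### API

Orientations are given as a rotation vector (axis times angle).
In Python, from plant import env gives the robot as it stands. The module is installed in compiled form; this text tells all that it offers.
- The arm moves only by the tool drive_tool, never from a script. Its arguments are lists of equal length, an entry for each row: "jaw": the finger opening in mm, from 0 to 85.4; "dp": the shift along the tool's x, y, z in units of 30 mm (1.0 is 30 mm), a list of three; "twist": the turn, a rotation vector about the tool's x, y, z in units of 6 degrees (1.0 is 6 degrees), a list of three. In form: {"jaw": [jaw, ...], "dp": [[dx, dy, dz], ...], "twist": [[rx, ry, rz], ...]}. A call has exactly 8 rows; each row shifts and turns the commanded pose from where the row before left it, along the tool's axes as they then stand; what a row does not reach is not made up. A row lasts 1/8 s, in which the tool goes at most 62.5 mm and 10.7 degrees, less where a joint would pass 70% of its speed; a pose out of reach is approached as far as the arm can. A call is refused whole if a number of a shift passes 1 or a number of a turn 1, either way. A call with a gripper value outside its range is refused whole. The fingers move at their own pace and stop on an object; "grip_force" is the grip in N (left out, the last holds). Time passes only in rows, so rows that do not move let the fingers close, or fill a call up. It gives the time, the measured TCP pose, the force and the opening at its end, in the units of the state.
- env.state(): the state, without advancing time (a new reading comes with each control period).
- env.capture(name): name is "scene" or "top" or "wrist"; returns (picture, depth): 384x512x3 uint8, blue, green, red; 384x512 float32, mm along the optical axis (not along the pixel's ray), 0 where there is no reading.
- env.camera_params(name): a dict with "vfov" (degrees; the focal length in pixels is half the picture's height over the tangent of half this angle, whatever the lens; pixels are square), "cx", "cy" (the principal point, pixels), "k1" (the pictures are not rectified: a ray, as slopes to the right and down, at radius r is drawn at 1 + k1 r^2 times it, then the intrinsics apply), "extrinsics" (4x4, takes a point from world to camera coordinates). Camera axes: x right, y down, z forward; pixel columns grow to the right and rows downward; lengths in mm; the calibration is good to about 2 mm. A picture is of the moment at which its call begins: read the wrist's pose just before it. camera_params takes no time and is no camera call; for the wrist camera it gives the pose at the moment of the call.
- env.hand_in(): hands the job in, once; it reports no verdict.
The state is a dict: "t": time; "joints": joint angles; "dq": joint speeds; "joint_torque": joint torques, N m; "eef_pos": TCP position; "tool_rot": TCP orientation; "contact_force": force on the tool from outside, world axes, zero at the start; "torque": the same for the moment, N m; "width": finger opening in mm.
Only numpy, scipy, OpenCV 4.12 (cv2) and the standard library are available. Lean on these libraries where they do the work, as an engineer would, in place of code of your own. Each camera call takes 0.05 s, during which the arm holds its last target. There are 200 camera calls.

## Working session

There is one attempt and no reset: what is moved stays moved. The work goes in short steps, Python scripts to look and compute and a tool call to move; the robot and the scene stay as the last step left them, time stands still between calls to the robot, and variables do not carry over. Pictures are saved under pics/ and viewed, about 8 in all and at most 12, crops included, and the job is handed in when it is done.

Besides the shell and the picture viewer there is one more tool, called after "Call:" as name(argument=value, ...) on one line, values as JSON. drive_tool: Moves the arm, as the interface text tells. Its arguments: {"type":"object","properties":{"jaw":{"type":"array"},"dp":{"type":"array"},"twist":{"type":"array"},"grip_force":{"type":"number"}},"required":["jaw","dp","twist"]}

```bash
mkdir -p pics
cat > h.py <<'E'
import numpy as np, cv2
from scipy.spatial.transform import Rotation as R
from plant import env
def cap(n,tag):
    P=env.camera_params(n); im,d=env.capture(n); np.savez(f'{tag}.npz',im=im,d=d,**{k:np.array(v) for k,v in P.items()}); cv2.imwrite(f'pics/{tag}.png',im); return im,d,P
def load(tag):
    z=np.load(f'{tag}.npz'); return z['im'],z['d'],{k:z[k] for k in('vfov','cx','cy','k1','extrinsics')}
def rays(P,uv):
    f=192/np.tan(np.radians(float(P['vfov']))/2); K=np.array([[f,0,float(P['cx'])],[0,f,float(P['cy'])],[0,0,1]])
    s=cv2.undistortPoints(np.float64(uv).reshape(-1,1,2),K,np.array([float(P['k1']),0,0,0]))[:,0]
    return np.c_[s,np.ones(len(s))]
def plane(P,uv,z):
    E=np.array(P['extrinsics']);r=rays(P,uv)@E[:3,:3]; c=-E[:3,:3].T@E[:3,3]
    return c+r*((z-c[2])/r[:,2])[:,None]
def cloud(P,d):
    v,u=np.mgrid[:384,:512]; r=rays(P,np.c_[u.ravel(),v.ravel()])*d.reshape(-1,1)
    E=np.array(P['extrinsics']); w=(r-E[:3,3])@E[:3,:3]; w[d.ravel()<=0]=np.nan; return w.reshape(384,512,3)
def proj(P,w):
    E=np.array(P['extrinsics']);c=np.atleast_2d(w)@E[:3,:3].T+E[:3,3]; s=c[:,:2]/c[:,2:]; r2=(s**2).sum(1,keepdims=True)
    f=192/np.tan(np.radians(float(P['vfov']))/2); return s*(1+float(P['k1'])*r2)*f+[float(P['cx']),float(P['cy'])]
E
python3 - <<'E'
from h import *
s=env.state(); print({k:np.round(v,3) for k,v in s.items()}); print(R.from_rotvec(s['tool_rot']).as_matrix().round(3))
for n in('top','scene'):
    im,d,P=cap(n,n+'0'); E=P['extrinsics']; print(n,P['vfov'],P['k1'],(-E[:3,:3].T@E[:3,3]).round())
a=np.hstack([cv2.imread('pics/top0.png')]); cv2.imwrite('pics/a.png',cv2.resize(a,(800,600)))
E
```

```text
{'t': np.float64(0.0), 'joints': array([-1.192,  0.351,  1.652, -0.   ,  1.139, -0.085]), 'dq': array([-0.001, -0.001, -0.   , -0.   ,  0.003,  0.001]), 'joint_torque': array([-1.0000e-03, -5.0610e+01, -2.9141e+01, -0.0000e+00,  5.0000e-03,
       -0.0000e+00]), 'eef_pos': array([ 245.939, -491.598,  249.448]), 'tool_rot': array([ 0.862,  1.395, -0.861]), 'contact_force': array([ 0.638,  0.577, -0.092]), 'torque': array([0.022, 0.037, 0.019]), 'width': np.float64(85.393)}
[[-0.     0.894  0.447]
 [ 0.001  0.447 -0.894]
 [-1.     0.    -0.001]]
top 43.473652316560894 0.02297143618141876 [ 351.   81. 1190.]
scene 50.48642459145101 -0.03922951622676561 [1281.  454.  596.]
```

View pics/a.png

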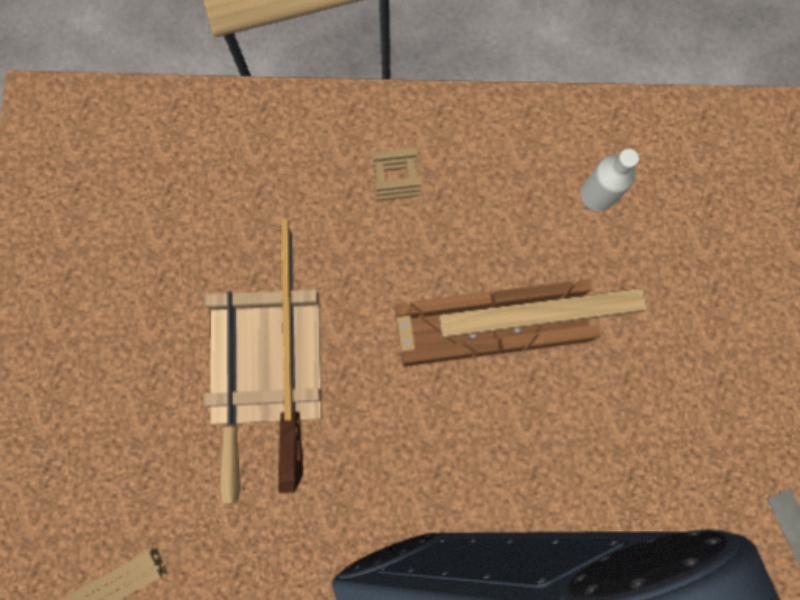

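View pics/scene0.png

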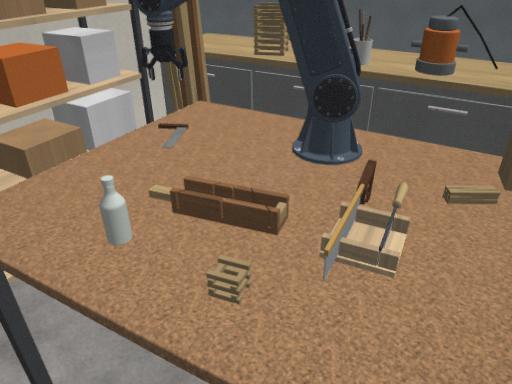

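The top view shows the big saw at (285, 220–490) with its brass back and dark handle, and the small saw at its left. The mitre box has its stop at (405, 335), and the batten sticks out right to (645, 300). The bottle is at (600, 190) and the lattice at (397, 175). The scene view agrees. Next I measure these.

Run:
```python
from h import *
im,d,P=load('top0'); W=cloud(P,d); X,Y,Z=W[...,0],W[...,1],W[...,2]
hsv=cv2.cvtColor(im,cv2.COLOR_BGR2HSV)
bench=np.nanmedian(Z[240:290,20:120]); print('bench',bench)
def box(m,zn,n):
    m=cv2.morphologyEx(m.astype(np.uint8),cv2.MORPH_OPEN,np.ones((2,2)))
    uv=np.argwhere(m)[:,::-1]; p=plane(P,uv,zn)[:,:2].astype(np.float32)
    r=cv2.minAreaRect(p); print(n,len(p),np.round(r[0],1),np.round(r[1],1),round(r[2],2), 'depthz',np.nanmedian(Z[m>0]).round(1)); return p,cv2.boxPoints(r)
v,u=np.mgrid[:384,:512]
roi=(u>245)&(u<395)&(v>170)&(v<240)
print('wall z pcts',np.nanpercentile(Z[roi&(Z>58)],[5,50,95]).round(1))
p,b=box(roi&(Z>60),68,'walls'); print(b.round(1))
# wall sides: fit lines
roi2=(u>270)&(u<418)&(v>180)&(v<220)
L=(hsv[...,2]>135)
p,b=box(roi2&(Z>36)&(Z<50)&(u>281),42,'batten'); print(b.round(1))
p,b=box((u>250)&(u<272)&(v>195)&(v<230)&(Z>47)&(Z<57),52,'stop'); print(b.round(1))
tr=(u>120)&(u<215)&(v>130)&(v<330)
p,b=box(tr&(u<207)&(Z>48)&(Z<60)&(v<200),54,'upright far');print(b.round(1))
p,b=box(tr&(u<207)&(Z>48)&(Z<60)&(v>245)&(v<262),54,'upright near');print(b.round(1))
br=tr&(Z>76)&(u>172)&(u<195)&(v<266)
p,b=box(br,86,'saw back');print(b.round(1))
p,b=box(tr&(Z>60)&(u>172)&(v>266),112,'handle');print(b.round(1))
p,b=box(tr&(Z>40)&(u<155)&(v<270),60,'small');print(b.round(1))
```

```text
bench 0.01775598650134567
wall z pcts [63.4 68.2 71.8]
walls 1940 [525.1 -72.8] [ 90.9 301.8] 8.57 depthz 67.7
[[ 457.6   69.7]
 [ 502.6 -228.7]
 [ 592.5 -215.2]
 [ 547.5   83.2]]
batten 1854 [ 545.3 -145.9] [ 40.6 321.3] 8.5 depthz 42.2
[[ 501.5   10. ]
 [ 549.  -307.7]
 [ 589.2 -301.7]
 [ 541.7   16. ]]
stop 173 [505.6  66.7] [52.4 19.8] 8.48 depthz 52.5
[[478.3  72.6]
 [481.2  53.1]
 [533.   60.8]
 [530.1  80.4]]
upright far 484 [554.9 289.3] [ 19.6 166.8] 3.6 depthz 54.2
[[539.9 371.9]
 [550.4 205.5]
 [570.  206.7]
 [559.5 373.2]]
upright near 495 [405.9 279. ] [ 19.1 167.1] 3.82 depthz 54.2
[[390.8 361.8]
 [401.9 195. ]
 [421.  196.3]
 [409.9 363.1]]
saw back 659 [524.8 240.7] [293.2  22.5] 2.53 depthz 100.0
[[377.9 245.4]
 [378.9 223. ]
 [671.8 235.9]
 [670.8 258.4]]
handle 610 [323. 227.] [102.4  28.3] 2.51 depthz 112.3
[[271.2 238.9]
 [272.5 210.6]
 [374.7 215.1]
 [373.5 243.4]]
small 683 [465.6 339. ] [194.8  54.3] 3.33 depthz 55.4
[[366.8 360.5]
 [370.  306.3]
 [564.4 317.6]
 [561.3 371.8]]
```

Call:
drive_tool(jaw=[0,0,0,0,0,0,0,0], dp=[[0.9,0,0],[0.9,0,0],[0.9,0,0],[0.4,1,-0.3],[0.4,1,-0.3],[0.4,1,-0.3],[0.4,1,-0.3],[0.4,1,-0.3]], twist=[[1,0,0],[1,0,0],[1,0,0],[0,0,0],[0,0,0],[0,0,0],[0,0,0],[0,0,0]], grip_force=40)

```text
t: 1.1
eef_pos: [388.5, -424.4, 108.3]
tool_rot: [1.098, 1.277, -1.098]
contact_force: [1.0, -0.3, -0.3]
width: 0.1
```

Call:
drive_tool(jaw=[0,0,0,0,0,0,0,0], dp=[[0.2,1,-0.2],[0.2,1,-0.2],[0.2,1,-0.2],[0.2,1,-0.2],[0.2,1,-0.2],[0.2,1,-0.2],[0.2,0.6,-0.2],[0,0,0]], twist=[[0,0,0],[0,0,0],[0,0,0],[0,0,0],[0,0,0],[0,0,0],[0,0,0],[0,0,0]])

```text
t: 2.1
eef_pos: [577.3, -353.2, 66.1]
tool_rot: [1.097, 1.278, -1.098]
contact_force: [-0.8, 0.2, -1.2]
width: -0.1
```

Run:
```python
from h import *
s=env.state(); p=s['eef_pos']; M=R.from_rotvec(s['tool_rot']).as_matrix(); print(s['t'],p.round(1),M.round(3),s['contact_force'].round(2))
a=np.radians(8.55); ex=np.array([np.cos(a),np.sin(a)]);ey=np.array([-ex[1],ex[0]]); b=p[:2]-[525.1,-72.8]; print('box',b@ex,b@ey)
# refine saw with brass mask at z 101
im,d,P=load('top0');hsv=cv2.cvtColor(im,cv2.COLOR_BGR2HSV); v,u=np.mgrid[:384,:512]
W=cloud(P,d)
m=(u>172)&(u<195)&(v>138)&(v<268)&(W[...,2]>90)
uv=np.argwhere(m)[:,::-1]
q=plane(P,uv,101)
for lo in range(360,680,40):
    k=(q[:,0]>lo)&(q[:,0]<lo+40); print(lo,k.sum(),q[k].min(0)[1].round(1),q[k].max(0)[1].round(1),np.median(q[k,1]).round(1))
print(hsv[150:260:20,183])
cap('wrist','w1')
```

```text
2.1 [ 577.3 -353.2   66.1] [[-0.001  0.989  0.15 ]
 [ 0.001  0.15  -0.989]
 [-1.    -0.001 -0.001]] [-0.81  0.24 -1.24]
box 9.974321960245838 -285.0056748113418
360 80 223.3 245.7 234.8
400 95 230.9 243.9 237.7
440 89 235.0 245.8 240.3
480 88 236.9 247.8 242.4
520 79 238.8 251.9 244.8
560 86 240.8 253.8 248.2
600 83 244.7 255.7 250.3
640 59 246.4 257.0 251.8
[[ 18 144 195]
 [ 18 140 209]
 [ 18 142 200]
 [ 18 141 201]
 [ 18 140 198]
 [ 18 141 197]]
```

View pics/w1.png

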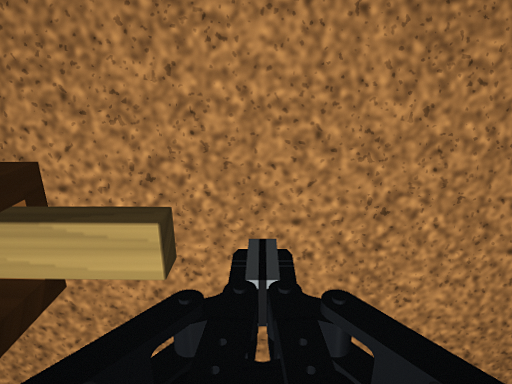

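The wrist view shows the shut fingers at (262, 260), in line with the batten end at (170, 245). I will go down and push along the channel.

Call:
drive_tool(jaw=[0,0,0,0,0,0,0,0], dp=[[0.4,0,0],[0.37,0,0],[0,0,-0.33],[0,0,-0.33],[0,0,-0.33],[0,0,-0.33],[0,0,-0.33],[0,0,-0.33]], twist=[[0,0,0],[0,0,0],[0,0,0],[0,0,0],[0,0,0],[0,0,0],[0,0,0],[0,0,0]])

```text
t: 3.15
eef_pos: [568.4, -294.7, 44.2]
tool_rot: [1.098, 1.276, -1.098]
contact_force: [0.2, -1.4, 0.0]
width: 0.2
```

Call:
drive_tool(jaw=[0,0,0,0,0,0,0,0], dp=[[0,0,-0.1],[0,0,-0.1],[0,0,-0.1],[0,0,-0.1],[0,0,-0.08],[0,0,-0.08],[0,0,-0.08],[0,0,-0.04]], twist=[[0,0,0],[0,0,0],[0,0,0],[0,0,0],[0,0,0],[0,0,0],[0,0,0],[0,0,0]])

```text
t: 4.15
eef_pos: [565.3, -274.9, 43.9]
tool_rot: [1.098, 1.276, -1.098]
contact_force: [-0.1, -2.5, 1.3]
width: 0.1
```

Run:
```python
from h import *
s=env.state(); p=s['eef_pos'];print(s['t'],p.round(1),s['contact_force'].round(2))
a=np.radians(8.55); ex=np.array([np.cos(a),np.sin(a)]);ey=np.array([-ex[1],ex[0]]); b=p[:2]-[525.1,-72.8]; print('box',b@ex,b@ey)
for n in('top','scene'): cap(n,n+'1')
t=cv2.imread('pics/top1.png')[165:245,240:420]; s=cv2.imread('pics/scene1.png')[160:240,140:320]
cv2.imwrite('pics/b.png',np.vstack([cv2.resize(t,None,fx=3.7,fy=3.7),cv2.resize(s,None,fx=3.7,fy=3.7)]))
```

```text
4.15 [ 565.3 -274.9   43.9] [-0.06 -2.52  1.3 ]
box 9.663097213094364 -205.8141865256633
```

View pics/b.png

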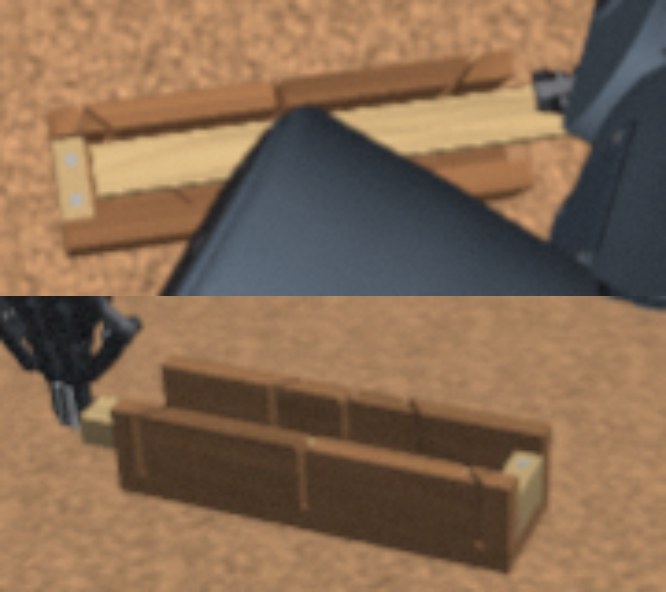

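The batten is nearly home: in the top crop only about 3 px separate it from the stop at (93, 160). The push force is still only friction, so I keep pushing gently.

Call:
drive_tool(jaw=[0,0,0,0,0,0,0,0], dp=[[0,0,-0.04],[0,0,-0.04],[0,0,-0.04],[0,0,-0.03],[0,0,-0.03],[0,0,-0.03],[0,0,-0.02],[0,0,0]], twist=[[0,0,0],[0,0,0],[0,0,0],[0,0,0],[0,0,0],[0,0,0],[0,0,0],[0,0,0]])

```text
t: 5.25
eef_pos: [565.1, -270.0, 44.6]
tool_rot: [1.097, 1.272, -1.098]
contact_force: [1.5, -10.3, -0.4]
width: 0.3
```

Call:
drive_tool(jaw=[0,0,0,0,0,0,40,40], dp=[[0,0,0.5],[0,0,0.6],[-1,0,0],[-1,0,0],[-1,0,-0.5],[-1,0,-1],[-1,0,-1],[-1,0,-1]], twist=[[0,0,0],[0,0,0],[0,0,0],[0,0,0],[0,0,0],[0,0,0],[0,0,0],[0,0,0]])

```text
t: 6.25
eef_pos: [553.4, -196.9, 224.9]
tool_rot: [1.099, 1.276, -1.099]
contact_force: [0.3, -0.7, -0.5]
width: 35.7
```

Run:
```python
from h import *
s=env.state(); p=s['eef_pos'];print(s['t'],p.round(1),s['contact_force'].round(2))
P=env.camera_params('wrist');E=P['extrinsics'];M=R.from_rotvec(s['tool_rot']).as_matrix();print('cam in tool',M.T@((-E[:3,:3].T@E[:3,3])-p),'axes in tool\n',(M.T@E[:3,:3].T).round(3),P['vfov'])
for w in [(525,-73,68),(565,-270,42),(480,242,101)]: print(proj(P,w))
```

```text
6.25 [ 553.4 -196.9  224.9] [ 0.34 -0.67 -0.5 ]
cam in tool [-124.52700768   82.85944903    0.28754403] axes in tool
 [[ 0.002 -0.32   0.947]
 [-0.    -0.947 -0.32 ]
 [ 1.     0.    -0.002]] 61.303182759262384
[[124.72583984 186.98441144]]
[[337.76647824 168.84025782]]
[[-228.37619491  196.02301957]]
```

Call:
drive_tool(jaw=[40,40,40,40,40,40,40,40], dp=[[0,0,-0.9],[0,0,-0.9],[0,0,-0.9],[0,0,-0.7],[0,0,-0.3],[0,0,0],[0,0,0],[0,0,0]], twist=[[0,0,0],[0,0,0],[0,0,0],[0,0,0],[0,0,0],[0,0,0],[0,0,0],[0,0,0]])

```text
t: 7.25
eef_pos: [537.1, -87.8, 223.8]
tool_rot: [1.099, 1.276, -1.099]
contact_force: [-0.3, 0.3, -0.8]
width: 40.0
```

Run:
```python
from h import *
s=env.state(); p=s['eef_pos'];print(s['t'],p.round(1))
im,d,P=cap('wrist','w2'); print(proj(P,[(525,-73,68)]))
W=cloud(P,d);Z=W[...,2]; print('z',np.nanpercentile(Z[(Z>60)&(Z<80)],[5,50,95]).round(1))
m=(Z>63)&(Z<73)
uv=np.argwhere(m)[:,::-1]; q=plane(P,uv,68)[:,:2].astype(np.float32); r=cv2.minAreaRect(q);print(r);print(cv2.boxPoints(r).round(1))
cv2.imwrite('pics/w2b.png',cv2.resize(im,(800,600)))
```

```text
7.25 [537.1 -87.8 223.8]
[[244.18644539 187.4380041 ]]
z [63.1 68.4 69.7]
((527.0515747070312, -69.66726684570312), (91.30027770996094, 301.1929626464844), 8.607813835144043)
[[ 459.4   72.4]
 [ 504.5 -225.4]
 [ 594.7 -211.7]
 [ 549.6   86.1]]
```

View pics/w2b.png

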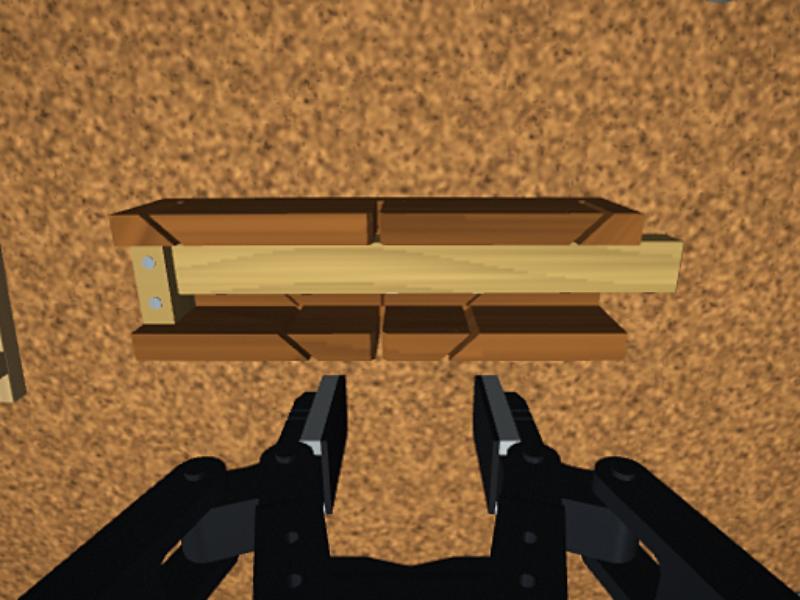

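The batten's end at (177, 265) covers the stop face, so it is home. The straight slot shows at about (378, 230) and (380, 345). The fingers are centred near column 410. I now measure the slot precisely and check the wrist calibration on the fingers.

Run:
```python
from h import *
im,d,P=load('w2'); s=env.state(); p=s['eef_pos']; M=R.from_rotvec(s['tool_rot']).as_matrix()
print(proj(P,[p+M@[k,0,z] for k in(0,19) for z in(-20,0,20)]).round(1), P['cx'],P['cy'])
g=cv2.cvtColor(im,cv2.COLOR_BGR2GRAY)
for r in (141,146,151,216,220,225): print(r,g[r,230:256])
for r in (244,250,256): print(r,g[r,195:240],g[r,288:330])
W=cloud(P,d)
for n,k in (('batten',(np.abs(W[...,2]-42)<4)),('stop',np.abs(W[...,2]-52)<3)):
    k=cv2.morphologyEx(k.astype(np.uint8),cv2.MORPH_OPEN,np.ones((5,5))); k[:140]=0;k[215:]=0
    uv=np.argwhere(k)[:,::-1]; q=plane(P,uv,42 if n=='batten' else 52)[:,:2].astype(np.float32); r=cv2.minAreaRect(q);print(n,r)
    a=np.radians(8.57); ex=np.array([np.cos(a),np.sin(a)]);ey=np.array([-ex[1],ex[0]]); b=q-[527.05,-69.67]; print(np.percentile(b@ex,[1,99]),np.percentile(b@ey,[.3,99.7]))
```

```text
[[217.  276. ]
 [261.7 276.1]
 [306.4 276.1]
 [222.  254.4]
 [261.8 254.5]
 [301.6 254.5]] 262.04004929886173 189.60354142050147
141 [115 115 116 121 101  57  52  54  45  27  25  59  93  88  78  79  81  81
  81  81  81  81  81  82  80  81]
146 [115 115 111 109  91  52  48  51  40  28  26  57  92  92  81  78  80  80
  82  80  80  81  81  81  81  81]
151 [106 108 107 108  98  64  46  48  43  33  47  59  58  79  95  90  90  92
  90  92  89  89  90  90  91  90]
216 [ 97  97  98  98 100 101  85  49  45  44  36  19  82 133 119 102 102 104
 107 106 106 105 107 107 106 106]
220 [ 97  98  98  98  97 100  90  59  41  43  33  52 126 155 125  95 104 106
 106 106 106 106 105 106 106 107]
225 [ 86  86  85  85  86  89  79  52  38  37  39 117 166 161 139 100  94  96
  97  96  96  97  95  94  97 101]
244 [139 136 129 120 116 121 128 133 133 115  60  53  59  60  61  58  60  59
  61  64  50   5   8  10   7   0  64 124 136 145 136 123 115 115 115 124
 130 128 125 123 120 118 113 103  91] [127 139 142 136 129 123 123 125 129 133 139 138 130 119 122  81   6  13
  12   7   5  45  65  61  61  59  60  59  59
[... 401 characters left out ...]
 120 118 106]
256 [ 11  13  12  10   7  31  66  62  58  59  60  61  59  60  59  62  59  37
   2   8   8   9   8   7   7   3  33 104 142 128 124 128 140 147 147 145
 143 145 149 146 136 119 107 110 116] [136 150 150 152 155 147 145 146 148 134 116 106 116 132 110  46   7  18
  17  17  16  12   8   6  21  51  61  60  60  59  59  58  59  60  60  65
  37   8  12  11  11  10]
batten ((537.0093383789062, -97.6536865234375), (33.93224334716797, 321.76251220703125), 9.131416320800781)
[-10.6490839   21.05031274] [-188.91411934  130.29655145]
stop ((503.47174072265625, 67.74149322509766), (50.87361526489258, 22.54673194885254), 8.98202133178711)
[-28.21495309  22.48481414] [128.31571243 150.54823069]
```

Run:
```python
from h import *
im,d,P=load('w2'); s=env.state(); p=s['eef_pos']; M=R.from_rotvec(s['tool_rot']).as_matrix(); print(p.round(2))
q=plane(P,[(239.2,146),(240.6,220)],68); print(q.round(1)); c=q.mean(0); dd=q[0]-q[1]; print('slot mid',c.round(1),'yaw',np.degrees(np.arctan2(dd[1],dd[0])))
print('wrist box centre in img',proj(P,[(527.05,-69.67,68)]).round(1)); print('tool-frame of slot mid',(M.T@(c-p)).round(2))
# corners
m=(np.abs(cloud(P,d)[...,2]-68)<5)
for r in (146,220): 
    k=np.where(m[r,:420])[0]; e=plane(P,[(k[0]-.5,r),(k[-1]+.5,r)],68); print(r,k[0],k[-1],e.round(1),e.mean(0).round(1),np.linalg.norm(e[0]-e[1]).round(1))
```

```text
[537.05 -87.75 223.85]
[[562.2 -63.7  68. ]
 [492.4 -73.9  68. ]]
slot mid [527.3 -68.8  68. ] yaw 8.314404170475735
wrist box centre in img [[240.9 184.8]]
tool-frame of slot mid [155.85  -6.82 -20.21]
146 71 410 [[ 540.4   84.4   68. ]
 [ 584.8 -212.6   68. ]] [562.6 -64.1  68. ] 300.3
220 85 400 [[ 469.8   73.7   68. ]
 [ 514.8 -223.9   68. ]] [492.3 -75.1  68. ] 301.0
```

The wrist camera puts the slot middle at (527.1, −69.3) with yaw 8.5°. Its lateral calibration agrees with the fingers to 0.3 mm. Next I move to the saw.

Call:
drive_tool(jaw=[40,40,40,40,40,40,40,40], dp=[[0,-0.1,-1],[0,-0.1,-1],[0,-0.1,-1],[0,-0.1,-1],[0,0,-1],[0,0,-1],[0,0,-1],[0,0,-1]], twist=[[0,0,0],[0,0,0],[0,0,0],[0,0,0],[0,0,0],[0,0,0],[0,0,0],[0,0,0]])

```text
t: 8.3
eef_pos: [489.3, 149.0, 223.9]
tool_rot: [1.099, 1.276, -1.098]
contact_force: [0.0, -0.3, 0.5]
width: 39.8
```

Call:
drive_tool(jaw=[40,40,40,40,40,40,40,40], dp=[[0,0,-1],[0,0,-1],[0,0,-0.8],[0.3,0,-0.4],[0.3,0,0],[0.3,0,0],[0,0,0],[0,0,0]], twist=[[0,0,0],[0,0,0],[0,0,0],[0.4,0,0],[0.42,0,0],[0,0,0],[0,0,0],[0,0,0]])

```text
t: 9.3
eef_pos: [475.3, 243.0, 197.2]
tool_rot: [1.162, 1.239, -1.162]
contact_force: [0.5, 0.4, -0.1]
width: 39.9
```

Run:
```python
from h import *
s=env.state(); p=s['eef_pos']; M=R.from_rotvec(s['tool_rot']).as_matrix(); print(s['t'],p.round(2),'yaw',np.degrees(np.arctan2(M[1,1],M[0,1])))
im,d,P=cap('wrist','w3'); np.save('w3p.npy',np.r_[p,s['tool_rot']]); W=cloud(P,d); Z=W[...,2]
hsv=cv2.cvtColor(im,cv2.COLOR_BGR2HSV); g=(hsv[...,0]>14)&(hsv[...,0]<24)&(hsv[...,1]>100)&(Z>92)&(Z<112)
uv=np.argwhere(g)[:,::-1]; q=plane(P,uv,101); print(len(q),np.nanmedian(Z[g]))
mid=[]
for r in range(0,384,24):
    k=np.where(g[r])[0]
    if len(k)>4:
        e=plane(P,[(k[0]-.5,r),(k[-1]+.5,r)],101); mid.append(e.mean(0)); print(r,k[0],k[-1],e.mean(0).round(1),(e[0]-e[1])[1].round(1))
cv2.imwrite('pics/w3b.png',cv2.resize(im,(800,600)))
```

```text
9.3 [475.29 243.04 197.18] yaw 3.662977833791672
4507 101.43570659093247
0 261 276 [605.  247.6 101. ] 9.7
24 261 275 [591.7 246.9 101. ] 9.3
48 261 275 [577.9 246.  101. ] 9.4
72 261 275 [563.5 245.  101. ] 9.6
96 261 275 [548.6 244.  101. ] 9.8
120 261 275 [533.1 242.9 101. ] 10.1
144 261 275 [516.9 241.8 101. ] 10.3
168 261 274 [499.9 240.9 101. ] 9.8
192 261 274 [482.  239.7 101. ] 10.1
216 261 274 [463.3 238.4 101. ] 10.3
240 261 273 [443.5 237.4 101. ] 9.9
264 261 273 [422.7 236.  101. ] 10.1
288 261 273 [400.5 234.4 101. ] 10.4
312 261 272 [377.  233.2 101. ] 9.9
```

View pics/w3b.png

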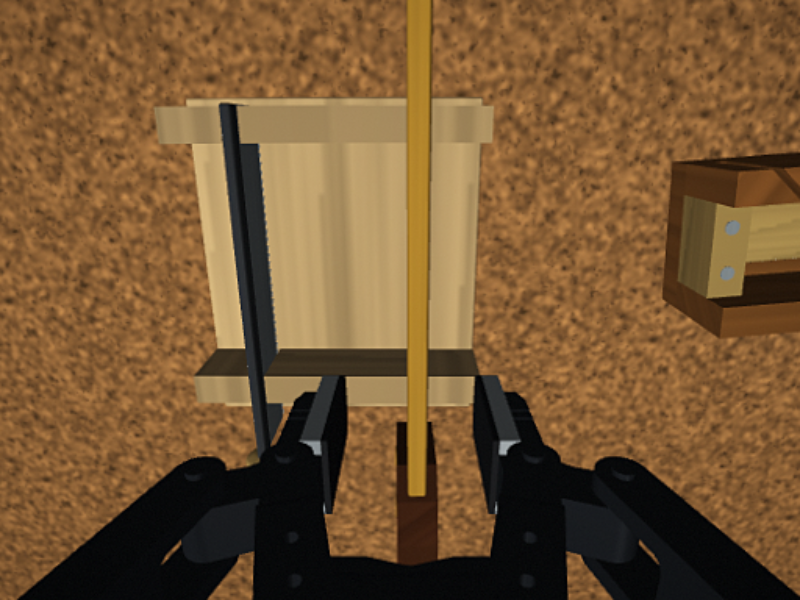

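Run:
```python
from h import *
im,d,P=load('w3'); Z=cloud(P,d)[...,2]
mid=[]
for r in (72,75,78,81,84,87):
    k=np.where((np.abs(Z[r]-54)<4))[0]; k=k[(k>80)&(k<340)]
    e=plane(P,[(k[0]-.5,r),(k[-1]+.5,r)],54); L=np.linalg.norm(e[0]-e[1]); a=np.radians(3.63); ey=np.array([-np.sin(a),np.cos(a),0])
    kerf=e.mean(0)-45*ey; sl=np.tan(a); print(r,k[0],k[-1],L.round(1),'kerf at x475:',(kerf[1]+(475-kerf[0])*sl).round(2))
g=cv2.cvtColor(im,cv2.COLOR_BGR2GRAY)
for r in (78,84): print(g[r,90:110],g[r,305:325])
```

```text
72 99 315 170.5 kerf at x475: 241.83
75 100 315 170.1 kerf at x475: 241.54
78 100 314 169.8 kerf at x475: 242.04
81 100 314 170.3 kerf at x475: 242.16
84 101 314 169.9 kerf at x475: 241.87
87 102 314 169.5 kerf at x475: 241.58
[108 112 113 114 112 104  93  83  83 100 132 127 128 134 139 143 142 143
 140 142] [146 148 149 150 153 150 149 149 147 153 136 102  91  91  90  90  91  93
 100 106]
[ 97  87  86  90  77  72  87  95 102 109 121 130 127 130 136 140 144 143
 143 143] [147 149 150 151 151 151 150 149 148 154 123  98  96  95  91  92 110 112
 100  97]
```

The wrist view shows the saw's back at columns 261–274 of the native 512-pixel image, between the fingers and parallel to the tool. At x = 475 its centre is at y ≈ 239, with the kerf near 241–242, so it leans slightly towards −y. I will go down at y ≈ 240.7 and close.

Call:
drive_tool(jaw=[40,40,40,40,40,40,40,40], dp=[[0.5,0,0.08],[0.6,0,0],[0.6,0,0],[0.6,0,0],[0.6,0,0],[0.4,0,0],[0.16,0,0],[0,0,0]], twist=[[0,0,0],[0,0,0],[0,0,0],[0,0,0],[0,0,0],[0,0,0],[0,0,0],[0,0,0]])

```text
t: 10.35
eef_pos: [475.2, 240.7, 93.0]
tool_rot: [1.162, 1.239, -1.162]
contact_force: [0.3, 0.2, -0.4]
width: 40.3
```

Call:
drive_tool(jaw=[26,18,14,12,10,8,6,6], dp=[[0,0,0],[0,0,0],[0,0,0],[0,0,0],[0,0,0],[0,0,0],[0,0,0],[0,0,0]], twist=[[0,0,0],[0,0,0],[0,0,0],[0,0,0],[0,0,0],[0,0,0],[0,0,0],[0,0,0]], grip_force=70)

```text
t: 11.35
eef_pos: [475.2, 240.9, 93.3]
tool_rot: [1.162, 1.239, -1.162]
contact_force: [-2.3, 0.8, 5.2]
width: 8.7
```

Call:
drive_tool(jaw=[6,6,6,6,6,6,6,6], dp=[[-0.1,0,0],[-0.3,0,0],[-0.4,0,0],[-0.5,0,0],[-0.6,0,0],[-0.7,0,0],[-0.6,0,0],[-0.2,0,0]], twist=[[0,0,0],[0,0,0],[0,0,0],[0,0,0],[0,0,0],[0,0,0],[0,0,0],[0,0,0]])

```text
t: 12.35
eef_pos: [475.6, 240.9, 196.8]
tool_rot: [1.164, 1.238, -1.16]
contact_force: [0.1, -0.5, -4.4]
width: 9.0
```

Run:
```python
from h import *
s=env.state(); p=s['eef_pos']; M=R.from_rotvec(s['tool_rot']).as_matrix(); print(s['t'],p.round(2),'yaw',np.degrees(np.arctan2(M[1,1],M[0,1])),s['contact_force'].round(2),s['torque'].round(3),s['width'])
im,d,P=cap('wrist','w4'); sc,sd,SP=cap('scene','s4'); np.save('w4p.npy',np.r_[p,s['tool_rot']])
print(proj(SP,[p+M@[78,195,0],p+M@[-8,195,0],p+M@[78,-105,0],p+M@[-8,-105,0]]).round(1))
cv2.imwrite('pics/c.png',np.hstack([im[:, 100:420],cv2.resize(sc[120:312,300:460],None,fx=2,fy=2)]))
```

```text
12.35 [475.59 240.94 196.79] yaw 3.6566554452216824 [ 0.13 -0.49 -4.43] [-0.04   0.007 -0.021] 8.9895759182741
[[326.6 242.9]
 [330.4 205. ]
 [363.6 177.4]
 [368.  145.7]]
```

View pics/c.png

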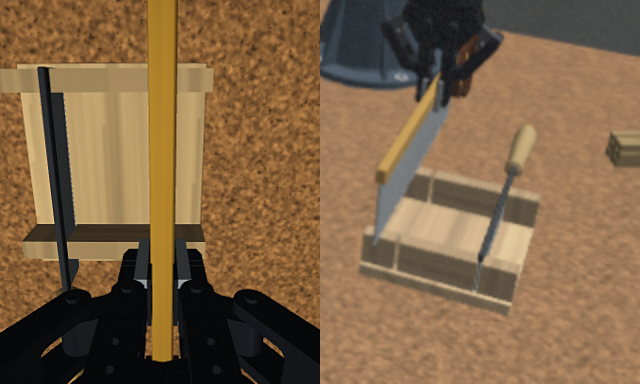

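The saw is held and clear of the stand, and its toe is at scene (328, 242), where the model predicts (327, 243). I check the in-hand lean and pitch from the depth picture of the blade.

Run:
```python
from h import *
pp=np.load('w4p.npy'); p=pp[:3]; M=R.from_rotvec(pp[3:]).as_matrix()
im,d,P=load('s4'); W=cloud(P,d); T=(W-p)@M
k=(np.abs(T[...,2])<12)&(T[...,0]>14)&(T[...,0]<72)&(T[...,1]>30)&(T[...,1]<188)
k=cv2.erode(k.astype(np.uint8),np.ones((3,3)))>0
t=T[k]; A=np.c_[t[:,0],t[:,1],np.ones(len(t))]
for _ in range(4):
    c,*_=np.linalg.lstsq(A,t[:,2],rcond=None); r=np.abs(t[:,2]-A@c); g=r<max(1.0,2*np.median(r)); A,t=A[g],t[g]
print('n',len(t),'lean deg',np.degrees(c[0]).round(2),'yaw err',np.degrees(c[1]).round(2),'off',c[2].round(2),'res',np.std(t[:,2]-A@c).round(2))
k=(np.abs(T[...,2])<12)&(T[...,0]>-20)&(T[...,0]<90)&(T[...,1]>40)&(T[...,1]<210)
for lo in range(40,200,20):
    q=T[k&(T[...,1]>=lo)&(T[...,1]<lo+20)]; print(lo,len(q),'x(top,bottom)',np.percentile(q[:,0],[1,99]).round(1))
print('toe y',np.percentile(T[k][:,1],99.5))
# wrist brass line at tool x=-8
im,d,P=load('w4'); hsv=cv2.cvtColor(im,cv2.COLOR_BGR2HSV); E=P['extrinsics']
zt=(p+M@[-8,0,0])[2]
for r in range(0,240,40):
    k=np.where((hsv[r,:,0]>14)&(hsv[r,:,0]<24)&(hsv[r,:,1]>130)&(np.arange(512)>225)&(np.arange(512)<300)&(hsv[r,:,2]>90))[0]
    e=(plane(P,[(k[0]-.5,r),(k[-1]+.5,r)],zt)-p)@M; print(r,k[0],k[-1],e.mean(0).round(2),(e[1]-e[0])[2].round(1))
```

```text
n 241 lean deg -0.04 yaw err -0.0 off 0.96 res 0.29
40 81 x(top,bottom) [-9.2 76.7]
60 79 x(top,bottom) [-8.9 73.6]
80 92 x(top,bottom) [-9.5 76.6]
100 96 x(top,bottom) [-9. 76.]
120 94 x(top,bottom) [-8.9 77.6]
140 103 x(top,bottom) [-10.   75.7]
160 110 x(top,bottom) [-9.1 76.9]
180 145 x(top,bottom) [-9.  75.9]
toe y 194.2130266372089
0 226 299 [ -7.76 107.69   0.2 ] 23.8
40 226 299 [-7.79 95.77  0.2 ] 24.5
80 248 276 [-7.810e+00  8.308e+01  4.000e-02] 9.9
120 249 274 [-7.84 69.55 -0.14] 9.2
160 249 275 [-7.88e+00  5.50e+01  3.00e-02] 10.0
200 250 273 [-7.91 39.27 -0.17] 9.2
```

Call:
drive_tool(jaw=[6,6,6,6,6,6,6,6], dp=[[0,0,0.3],[0,0.08,0.7],[0,0.09,1],[0,0,1],[0,0,1],[0,0,1],[0,0,1],[0,0,1]], twist=[[-0.4,0,0],[-0.41,0,0],[0,0,0],[0,0,0],[0,0,0],[0,0,0],[0,0,0],[0,0,0]])

```text
t: 13.45
eef_pos: [509.4, 32.6, 194.4]
tool_rot: [1.098, 1.277, -1.1]
contact_force: [0.3, -1.1, -5.1]
width: 8.6
```

Call:
drive_tool(jaw=[6,6,6,6,6,6,6,6], dp=[[0,0,1],[0,0,1],[0,0,0.8],[0,0,0.5],[0,0,0.18],[0,0,0],[0,0,0],[0,0,0]], twist=[[0,0,0],[0,0,0],[0,0,0],[0,0,0],[0,0,0],[0,0,0],[0,0,0],[0,0,0]])

```text
t: 14.45
eef_pos: [525.1, -69.2, 195.1]
tool_rot: [1.099, 1.276, -1.098]
contact_force: [0.7, -0.3, -5.2]
width: 8.7
```

Run:
```python
from h import *
s=env.state(); p=s['eef_pos']; M=R.from_rotvec(s['tool_rot']).as_matrix(); print(s['t'],p.round(2),'yaw',np.degrees(np.arctan2(M[1,1],M[0,1])),s['contact_force'].round(2)); print(M.round(4))
print('tool-frame err to slot',(M.T@(np.array([527.1,-69.3,68])-p)).round(2))
im,d,P=cap('wrist','w5'); Z=cloud(P,d)[...,2]; np.save('w5p.npy',np.r_[p,s['tool_rot']])
m=np.abs(Z-68)<5
for r in range(130,262,6):
    k=np.where(m[r])[0]
    if len(k)>150:
        e=plane(P,[(k[0]-.5,r),(k[-1]+.5,r)],68); t=(e-p)@M; print(r,k[0],k[-1],np.linalg.norm(e[0]-e[1]).round(1),'mid tool',t.mean(0).round(2))
cv2.imwrite('pics/w5b.png',cv2.resize(im,(800,600)))
```

```text
14.45 [525.11 -69.16 195.12] yaw 8.555597891778921 [ 0.71 -0.28 -5.18]
[[ 0.000e+00  9.889e-01  1.488e-01]
 [ 1.000e-04  1.488e-01 -9.889e-01]
 [-1.000e+00  0.000e+00 -1.000e-04]]
tool-frame err to slot [127.12   1.95   0.44]
130 135 432 232.0 mid tool [127.12  46.85  16.71]
136 73 454 300.4 mid tool [127.13  42.37   0.88]
142 74 453 300.5 mid tool [127.12  37.62   0.89]
148 75 452 300.7 mid tool [127.12  32.81   0.89]
214 91 436 294.2 mid tool [127.12 -24.01   0.97]
220 88 439 301.4 mid tool [127.12 -29.59   0.97]
226 89 438 301.6 mid tool [127.12 -35.23   0.98]
232 90 437 301.9 mid tool [127.12 -40.94   0.98]
```

View pics/w5b.png

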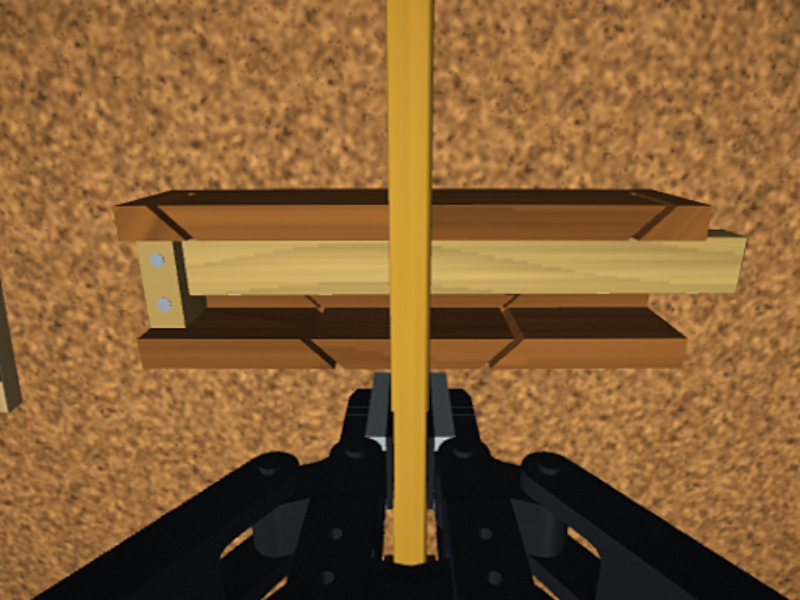

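The saw hangs over the slot, upright, with matching yaw (0.06° difference). The box middle is 0 to 0.9 mm to the tool's +z. I will correct by +0.5 mm and lower into the mouths.

Call:
drive_tool(jaw=[6,6,6,6,6,6,6,6], dp=[[0.4,0.07,0.02],[0.5,0,0],[0.4,0,0],[0.2,0,0],[0.1,0,0],[0.1,0,0],[0.1,0,0],[0.1,0,0]], twist=[[0,0,0],[0,0,0],[0,0,0],[0,0,0],[0,0,0],[0,0,0],[0,0,0],[0,0,0]])

```text
t: 15.5
eef_pos: [527.4, -70.0, 138.1]
tool_rot: [1.099, 1.275, -1.099]
contact_force: [-0.4, 0.1, -4.3]
width: 9.1
```

Run:
```python
from h import *
s=env.state(); p=s['eef_pos']; M=R.from_rotvec(s['tool_rot']).as_matrix(); print(s['t'],p.round(2),'F tool',(M.T@s['contact_force']).round(2),'T tool',(M.T@s['torque']).round(3),s['width'])
for i in range(1): sc,d,SP=cap('scene','s5')
cv2.imwrite('pics/s5b.png',cv2.resize(sc[130:260,150:320],None,fx=4,fy=4,interpolation=cv2.INTER_CUBIC))
```

```text
15.5 [527.39 -69.99 138.09] F tool [ 4.33 -0.38 -0.13] T tool [-0.059 -0.037 -0.031] 9.12215877973136
```

View pics/s5b.png

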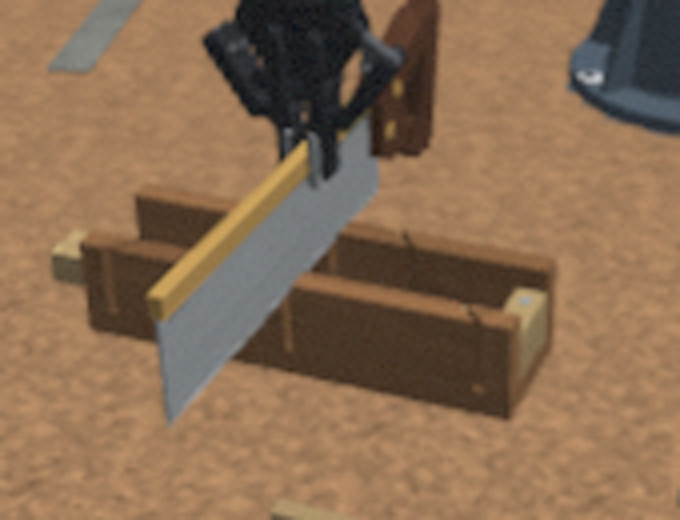

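The saw has entered both slots: the blade crosses at (290, 290) and the force is only its weight. I continue down gently to the batten.

Call:
drive_tool(jaw=[6,6,6,6,6,6,6,6], dp=[[0.1,0,0],[0.1,0,0],[0.1,0,0],[0.08,0,0],[0.06,0,0],[0.04,0,0],[0.03,0,0],[0.02,0,0]], twist=[[0,0,0],[0,0,0],[0,0,0],[0,0,0],[0,0,0],[0,0,0],[0,0,0],[0,0,0]])

```text
t: 16.55
eef_pos: [527.3, -70.0, 122.2]
tool_rot: [1.099, 1.276, -1.099]
contact_force: [0.2, -1.2, -4.6]
width: 8.7
```

Call:
drive_tool(jaw=[6,6,6,6,6,6,6,6], dp=[[0.02,0,0],[0.02,0,0],[0.01,0,0],[0.01,0,0],[0.01,0,0],[0,0,0],[0,0,0],[0,0,0]], twist=[[0,0,0],[0,0,0],[0,0,0],[0,0,0],[0,0,0],[0,0,0],[0,0,0],[0,0,0]])

```text
t: 17.55
eef_pos: [527.4, -70.0, 120.3]
tool_rot: [1.099, 1.275, -1.099]
contact_force: [-1.5, 0.5, 2.4]
width: 8.8
```

Call:
drive_tool(jaw=[6,6,6,6,6,6,6,6], dp=[[-0.01,0,0],[0,0,0],[0,0,0],[0,0,0],[0,0,0],[0,0,0],[0,0,0],[0,0,0]], twist=[[0,0,0],[0,0,0],[0,0,0],[0,0,0],[0,0,0],[0,0,0],[0,0,0],[0,0,0]])

```text
t: 18.55
eef_pos: [527.3, -70.0, 120.4]
tool_rot: [1.099, 1.276, -1.099]
contact_force: [-0.6, -0.3, -1.6]
width: 8.9
```

Run:
```python
from h import *
F=[]
for i in range(5): 
    s=env.state(); p=s['eef_pos']; M=R.from_rotvec(s['tool_rot']).as_matrix(); F.append(np.r_[p,s['contact_force'],s['torque']*10]); cap(['scene','wrist','top','scene','scene'][i],f'f{i}')
print(s['t'],np.mean(F,0).round(2)); print(np.array(F)[:,5].round(2))
im,d,P=load('f0'); T=(cloud(P,d)-p)@M
k=(np.abs(T[...,2])<12)&(T[...,0]>14)&(T[...,0]<72)&(T[...,1]>55)&(T[...,1]<188); k=cv2.erode(k.astype(np.uint8),np.ones((3,3)))>0
t=T[k]; A=np.c_[t[:,0],t[:,1],np.ones(len(t))]
for _ in range(4):
    c,*_=np.linalg.lstsq(A,t[:,2],rcond=None); r=np.abs(t[:,2]-A@c); g=r<max(1.0,2*np.median(r)); A,t=A[g],t[g]
print('lean,yaw',np.degrees(c[:2]).round(2),c[2].round(2),len(t))
k=(np.abs(T[...,2])<9)&(T[...,0]>-20)&(T[...,0]<90)&(T[...,1]>50)&(T[...,1]<210)
for lo in range(60,200,20):
    q=T[k&(T[...,1]>=lo)&(T[...,1]<lo+20)]; print(lo,np.percentile(q[:,0],[1,99]).round(1))
im,d,P=load('f1'); Z=cloud(P,d)[...,2]
for z,n in((42,'batten'),(52,'stop')):
    m=cv2.morphologyEx((np.abs(Z-z)<4).astype(np.uint8),cv2.MORPH_OPEN,np.ones((3,3))); m[250:]=0
    q=(plane(P,np.argwhere(m)[:,::-1],z)-p)@M; q=q[np.abs(q[:,1])<26]; print(n,'box y range',np.percentile(-q[:,2],[.3,99.7]).round(1))
cv2.imwrite('pics/fin.png',np.hstack([im[80:320,:],cv2.resize(load('f0')[0][130:260,150:320],(314,240))])[:, :800])
```

```text
18.75 [ 5.2729e+02 -6.9990e+01  1.2036e+02  2.1000e-01 -2.1000e-01 -2.4500e+00
 -1.0400e+00 -4.4000e-01 -3.0000e-02]
[-1.58 -2.87 -1.97 -2.52 -3.3 ]
lean,yaw [0.23 0.06] -1.01 352
60 [-10.4  75.8]
80 [-10.1  76.7]
100 [-10.   75.1]
120 [-9.2 75.6]
140 [-9.4 75.4]
160 [-9.7 74.5]
180 [-9.2 73.4]
batten box y range [-170.6  131.9]
stop box y range [127.6 150.6]
```

View pics/fin.png

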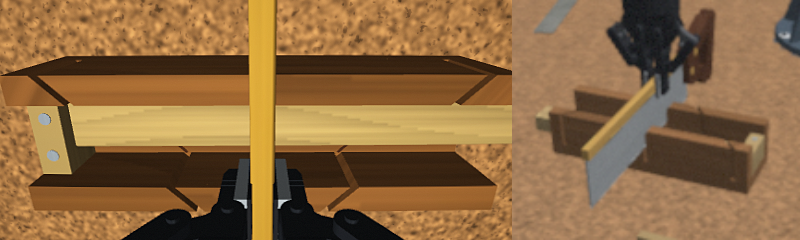

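Everything is in place, with the batten carrying about 2 N. I add a hair of preload so contact is secure, then hand in.

Call:
drive_tool(jaw=[6,6,6,6,6,6,6,6], dp=[[0.004,0,0],[0,0,0],[0,0,0],[0,0,0],[0,0,0],[0,0,0],[0,0,0],[0,0,0]], twist=[[0,0,0],[0,0,0],[0,0,0],[0,0,0],[0,0,0],[0,0,0],[0,0,0],[0,0,0]])

```text
t: 19.8
eef_pos: [527.3, -70.0, 120.3]
tool_rot: [1.099, 1.276, -1.099]
contact_force: [0.0, -0.1, -0.0]
width: 9.0
```

Run:
```python
from h import *
F=[]
for i in range(4): F.append(env.state()['contact_force']); env.capture('top')
print(np.mean(F,0).round(2)); print(env.hand_in())
```

```text
[-0.4   0.06  0.58]
the job is handed in; nothing more can be done
None
```

I pushed the batten home against the stop. Then I took the big saw out of its stand by its back and lowered it into the straight slot, handle towards the robot. I handed in at about 20 s, still gripping the saw.

**Batten:** the push met about 10 N at the stop. The last wrist picture puts its end at box y about 132, against the stop face at 130 (measured 128), so it is home within the measuring error.

**Saw:**
- It sits in both walls' slots with almost no sideways force.
- Lean was about 0.2° and yaw error about 0.1°.
- The teeth press on the batten with about 5 N (the saw's 4.5 N weight plus a slight push).
- Along the visible part of the blade, the last depth reading of the tooth edge varied by 2–3 mm. That would allow about 1° of pitch, while the back edge suggested about 0.5°. In-hand pitch after the lift had measured about 0°.

**Checks that disagreed:**
- The overhead and wrist cameras differed by 2–3 mm on the box position. I trusted the wrist camera because it agreed with the fingers.
- The two cameras also disagreed on how the saw leaned in its stand. It came out upright in the grip.
- The gripper read about 9 mm on the 10 mm back.

I did not touch the small saw, the glue bottle or the lattice, but I did not measure their positions again at the end.

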